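# Close the test guard and hold the spring-tipped probe on the terminal

### The arm

A 7-joint arm with a two-finger parallel gripper is mounted at the origin on a cart in front of the work surface, level with it; the furniture and walls round the work are solid. World frame = base frame: x ahead of the robot, y to its left, z up, the work surface at z = 0. Lengths are in m, angles in rad, forces in N, time in s.
With the tool pointing down it reaches from about 0.4 to 0.875 m from the base axis. Payload 6.5 kg.
Tool frame: the origin (TCP) lies on the centre line of the jaws, within the pads' length; the fingertips stand 14 mm ahead of it and the grasp point (between the pads) lies 5 mm behind it; z points along the fingers, y is the line along which they close (so a half turn about z gives the same grasp; the last joint's range is limited). The gripper opens to 85 mm and grips with 20 to 120 N. Pads are 22 mm wide; open, the fingers measure 114 mm over their backs; the gripper's body (76 mm by 85 mm) begins 54 mm behind the grasp point. The pads swing forward as they close: fully open they stand 13 mm farther back than shut.
Start: joints at [-1.186, 0.536, -0.004, 1.538, 0.003, 1.067, -0.071], TCP at [0.283, 0.585, 0.245] pointing down, gripper open.
Joint ranges: [-2.7, 2.7], [-0.37, 2.16], [-1.27, 1.26], [0.24, 2.4], [-1.31, 4.45], [0.19, 1.91], [-2.76, 2.76]. Speed limits (rad/s): [2.39, 2.39, 3.14, 3.14, 3.14, 3.14, 3.14].

### API

Orientations are given as a 3x3 rotation matrix whose columns are the frame's x, y, z axes.
In Python, from rig import * gives the robot as it stands.
- The arm moves only by the tool apply_moves, never from a script. Its argument "increments" is one flat list of numbers, 5 for each row, row after row: the opening, from 0 (shut) to 1 (fully open), then the shift along the tool's x, y, z in cm, then the turn about the tool's z in rad. In form: [hand, x, y, z, spin, hand, x, y, z, spin, ...]. A call has 1 to 12 rows; each row is the pose to reach, as a shift and turn from the pose commanded when the call began, along the tool's axes at that moment; what a row does not reach only later rows make up. A row lasts 1/10 s, in which the tool goes at most 50 mm and 8.59 degrees, less where a joint would pass 70% of its speed; a pose out of reach is approached as far as the arm can. A call with a gripper value outside its range is refused whole. The fingers move at their own pace and stop on an object; "newtons" is the grip in N (left out, the last holds). Time passes only in rows, so rows that repeat a pose let the fingers close. It gives the time, the measured TCP pose, the force, the opening and the grip force at its end, in the units of the state.
- read_state(): the state, without advancing time (a new reading comes with each control period).
- capture(name): name is "scene" or "top" or "wrist"; returns a dict with "img" (480x640x3 uint8, red, green, blue), "camera_matrix" (3x3 intrinsics, pixels), "camera_from_world" (4x4, takes a point from world to camera coordinates); the wrist camera has in their place "T_tool_cam" (4x4, takes a point from camera to tool coordinates, whose origin is the TCP and whose axes are the flange's). Camera axes: x right, y up, looking along -z (the intrinsics and any distortion apply to the point x, -y, -z); pixel columns grow to the right and rows downward; lengths in m; the calibration is good to about 2 mm. A picture is of the moment at which its call begins: read the wrist's pose just before it. There is no depth.
- sign_off(): hands the job in; it is judged then, once.
Trained networks look in a picture, given as the dict that the camera call returned (one of the last four; its "shot" number tells which), for a name from the list of things; names that differ only in an ending like _2 or _b are one class to them, and where a whole thing is asked for, a point or a joint stands for the part that bears it (a point fixed in the world has none). Each returns a list of dicts, best first, with "p" (0 to 1); they miss things now and then, are a little off and sometimes report something else, mostly with a low value. They report only what shows in the picture. A call takes as long as a camera call.
- look_for(label, picture): "at" ([column, row] in pixels, amid what is visible of it).
- mark_of(label, picture): "at" ([column, row] in pixels: a listed point, or the origin of a listed thing).
The state is a dict: "time": time; "q": joint angles; "dq": joint speeds; "tau": joint torques, N m; "position": TCP position; "eef_rot": TCP orientation; "contact_force": force on the tool from outside, world axes, zero at the start; "ft_torque": the same for the moment, N m; "grip_width": finger opening in m; "gripper_force": force on a finger pad.
Only numpy, scipy, OpenCV 4.12 (cv2) and the standard library are available. Lean on these libraries where they do the work, as an engineer would, in place of code of your own. Each camera call takes 0.05 s, during which the arm holds its last target. There are 200 camera calls.

### The job

The circuit board in the bench test fixture is to be probed under its earthed metal guard. Swing the raised guard gently down by its pull bar until it rests fully on its stop, then take the spring-tipped probe (round handle with a finger flange) out of the tool rack and lower it upright through the middle of the guide bush in the guard, without the probe ever touching the bush or the guard, until its tip stands on the brass terminal below and its 10 mm spring is pressed in about half-way. Finish while still holding the probe there, still, upright and centred in the bush, with the guard down; leave the nut driver and the other things on the bench where they are.

Things in the scene. Friction and masses are not known exactly. Their poses are not given: they have to be found in the camera images.
- fixture: Bench test fixture, fixed to the table: aluminium base plate 168 (x) x 172 (y) mm with low grey walls round a small circuit board, 52 mm high with the guard down. Origin: middle of its underside, on the table; +x points to its hinged back edge, +y to its left, z up.
- guard (a joint): The guard: aluminium plate 134 x 160 mm, 4 mm thick, with folded lips, a guide bush and a pull loop at its front; it runs 140 mm forward (fixture -x) from its hinge along y at the fixture's back edge. Value: its angle in rad, 0 = down on its stop, grows as the front is lifted (starts at 0.75 to 1.25). The hinge is stiff: it stays where it is left; 1 to 4 N at the pull bar moves it.
- hinge_axis (a point): Middle of the guard's hinge axis, 68 mm behind the fixture's middle and 52 mm above the table, in mid-thickness of the plate; its y is the axis, its own -x runs to the guard's front edge, its z is the plate's outer normal (up when down).
- pull_bar (a point): Middle of the guard's pull bar: round steel, 12 mm thick, parallel to the hinge and 180 mm from it, 40 mm ahead of the plate's front edge and in its plane, carried by an arm at each end (80 mm free between the arms). It can be pinched from above across the bar; the gap between bar and plate edge is 34 mm, so open the fingers only a little there.
- bush_mouth (a point): Centre of the upper mouth of the guide bush: a plain steel ring on the guard, bore 22 mm, outside 36 mm, 12 mm above the plate (bore 16 mm deep), 78 mm from the hinge axis and 27 mm to the +y side of the guard's middle. With the guard down the mouth is 66 mm above the table, straight above the terminal and 36 mm higher. Own z: the bore's axis, outward.
- terminal (a point): Centre of the flat top of the brass terminal on the board: a round stud head 14 mm across, its top 30 mm above the table, directly below the bush when the guard is down.
- probe: Test probe, 150 mm long, about 80 g, standing upright in a rack hole by its flange. From its point: sprung brass tip 5 mm across (0 to 20 mm), steel stem 10 mm across (to 76), flange 26 mm across (76 to 84), round black handle 20 mm across (84 to 150). Origin: at the point with the spring out, on the axis, 10 mm above the table at the start; own z runs from the point up the handle.
- probe_tip (a point): The point of the probe's sprung tip (moves with the tip).
- probe_spring (a joint): How far the probe's tip is pressed in, in m: 0 = fully out, 0.010 = fully in. Pressing starts at 0.8 N and adds 0.4 N per mm (2.8 N half-way).
- tool_rack: Small tool rack fixed to the table: base plate 80 (x) x 150 (y) mm, top plate 60 x 130 mm with its upper face 86 mm above the table, two 13 mm holes 70 mm apart along its y axis (35 mm either side of its middle). Origin: middle of its underside; z up.
- nut_driver: Nut driver standing in the other hole of the rack: thick six-sided black handle about 28 mm across with no flange, top 144 mm above the table. To be left alone. Origin at its lower end, z up.
- test_meter: Hand multimeter lying behind the work, 140 x 68 x 40 mm, to be left alone. Origin: middle of its underside.
- wash_bottle: White bottle with a cap, 59 mm across, 152 mm high, standing to the right of the work, to be left alone. Origin: middle of its underside.
- wire_reel: Small reel of solder wire, 62 mm across, 45 mm high, to the right of the work, to be left alone. Origin: middle of its underside.

How it is judged:
On the way, in this order (a step that is already met when the one before it is completed fails the run):
1. the guard is down on its stop (value of joint guard below 0.03 rad), for 0.2 s.
2. the probe is lifted out of the rack (height (world z) of probe_tip above 0.088 m), for 0.1 s.
3. the probe's tip is inside the guide bush of the closed guard (z of probe_tip in the frame of bush_mouth below -0.004 m and horizontal distance between probe_tip and bush_mouth below 0.01 m and value of joint guard below 0.03 rad), for 0.1 s.
At the end, for the whole second after the job is handed in: The guard is down (within 0.03 rad), the fingers hold the probe, its tip stands on the terminal within 5 mm of its centre with the spring pressed in 2 to 8 mm, its axis passes within 5 mm of the bush's centre and within 0.1 rad of upright, and it is still and touches neither bush nor guard (value of joint guard below 0.03 rad and value of joint probe_spring between 0.002 and 0.008 m and horizontal distance between probe_tip and terminal below 0.005 m and z of probe_tip in the frame of terminal below 0.003 m and x of bush_mouth in the frame of probe between -0.005 and 0.005 m and y of bush_mouth in the frame of probe between -0.005 and 0.005 m and angle between probe's own z axis and vertical below 0.1 rad and contact force between the fingers and probe above 1 N and contact force between probe and guard below 0.3 N and contact force between probe and fixture above 0.5 N and linear speed of probe below 0.02 m/s); the arm keeps its last pose, push and grip.
It fails at once if the probe touches the guide bush or the guard (contact force between probe and guard above 0.3 N).
It fails at once if the guard is slammed onto its stop (value of joint guard below 0.12 rad and velocity of joint guard below -1.2 rad/s).
It fails at once if the nut driver is pulled out or knocked (distance of nut_driver from where it was at the start of the episode above 0.02 m).
It fails at once if the multimeter, bottle or reel is pushed away (distance of any of test_meter, wash_bottle, wire_reel from where it was at the start of the episode above 0.03 m).
It also fails if it takes over 64 s, if anything falls off the work surface, if the arm or the gripper's body presses on something with over 40 N, if the wrist force passes 120 N, or if a joint passes its speed limit or range.

## Working session

There is one attempt and no reset: what is moved stays moved. The work goes in short steps, Python scripts to look and compute and a tool call to move; the robot and the scene stay as the last step left them, time stands still between calls to the robot, and variables do not carry over. Pictures are saved under pics/ and viewed, at most 10 in all, crops included, and the job is handed in when it is done.

Besides the shell and the picture viewer there is one more tool, called after "Emit:" as name(argument=value, ...) on one line, values as JSON. apply_moves: Moves the arm, as the interface text tells. Its arguments: {"type":"object","properties":{"increments":{"type":"array"},"newtons":{"type":"number"}},"required":["increments"]}

```bash
mkdir -p pics; cat > h.py <<'E'
from rig import *
import numpy as np, cv2
def cam(c):
    """K, R, t (OpenCV convention, world->cam)"""
    F=np.diag([1,-1,-1]); 
    if 'camera_from_world' in c: T=np.array(c['camera_from_world'])
    else:
        s=c['state']; W=np.eye(4); W[:3,:3]=np.array(s['eef_rot']); W[:3,3]=s['position']
        T=np.linalg.inv(W@np.array(c['T_tool_cam']))
    return np.array(c['camera_matrix']),F@T[:3,:3],F@T[:3,3]
def shot(n):
    s=read_state(); c=capture(n); c['state']=s; return c
def ray(c,uv):
    K,R,t=cam(c); d=R.T@np.linalg.solve(K,[uv[0],uv[1],1]); return -R.T@t,d/np.linalg.norm(d)
def at_z(c,uv,z):
    o,d=ray(c,uv); return o+d*(z-o[2])/d[2]
def tri(cs,uvs):
    A=0;b=0
    for c,u in zip(cs,uvs):
        o,d=ray(c,u);P=np.eye(3)-np.outer(d,d);A=A+P;b=b+P@o
    return np.linalg.solve(A,b)
def proj(c,X):
    K,R,t=cam(c); p=K@(R@np.asarray(X)+t); return p[:2]/p[2]
E
cat > a.py <<'E'
from h import *
np.set_printoptions(precision=4,suppress=True)
s=read_state(); print(s['time'],s['position'],s['eef_rot'])
C={n:shot(n) for n in('scene','top','wrist')}
print([k for k in C['scene']])
for n,c in C.items():
    cv2.imwrite(f'pics/{n}0.png',c['img'][...,::-1])
M={}
for l in ['fixture','hinge_axis','pull_bar','bush_mouth','terminal','probe','tool_rack','nut_driver','test_meter','wash_bottle','wire_reel']:
    for n,c in C.items():
        r=mark_of(l,c)
        if r: M[l,n]=r[0]; print(l,n,np.array(r[0]['at']).round(1),round(r[0]['p'],2))
    if (l,'scene') in M and (l,'top') in M:
        X=tri([C['scene'],C['top']],[M[l,'scene']['at'],M[l,'top']['at']])
        print('   ',l,X,'err',[np.linalg.norm(proj(C[n],X)-M[l,n]['at']).round(1) for n in('scene','top')])
im=np.hstack([cv2.resize(C['scene']['img'],(400,300)),cv2.resize(C['top']['img'],(400,300))])
im=np.vstack([im,np.hstack([cv2.resize(C['wrist']['img'],(400,300)),np.zeros((300,400,3),np.uint8)])])
cv2.imwrite('pics/all0.png',im[...,::-1])
E
python3 a.py
```

```text
0.0 [0.283  0.5845 0.2444] [[-0.9001  0.4357 -0.0006]
 [ 0.4357  0.9001 -0.0016]
 [-0.0002 -0.0017 -1.    ]]
['img', 'camera_matrix', 'camera_from_world', 'shot', 'state']
fixture scene [422.  250.4] 0.78
fixture top [224.4 269.6] 0.65
    fixture [ 0.5346  0.0826 -0.0009] err [np.float64(1.0), np.float64(0.8)]
hinge_axis scene [421.6 249.9] 0.78
hinge_axis top [217.7 238.6] 0.72
    hinge_axis [0.602  0.0817 0.0505] err [np.float64(0.7), np.float64(0.5)]
pull_bar scene [434.9 154.5] 0.71
pull_bar top [205.8 256.8] 0.63
    pull_bar [0.5283 0.0835 0.2129] err [np.float64(0.2), np.float64(0.1)]
bush_mouth scene [435.2 155.5] 0.31
bush_mouth top [200.3 237.3] 0.59
    bush_mouth [0.566  0.0855 0.2296] err [np.float64(1.7), np.float64(1.4)]
terminal scene [435.7 238.9] 0.65
terminal top [209.1 269.6] 0.77
    terminal [0.5332 0.11   0.0313] err [np.float64(1.0), np.float64(0.8)]
probe scene [273.7 237.7] 0.78
probe top [342.7 240.7] 0.54
    probe [ 0.5718 -0.2178  0.016 ] err [np.float64(1.2), np.float64(1.1)]
tool_rack scene [291.7 244.5] 0.61
tool_rack top [326.7 245.4] 0.58
    tool_rack [ 0.5677 -0.1795  0.0008] err [np.float64(1.8), np.float64(1.5)]
nut_driver scene [309.  235.7] 0.96
nut_driver top [315.9 247.5] 0.73
    nut_driver [ 0.5601 -0.1477  0.0228] err [np.float64(0.1), np.float64(0.1)]
test_meter scene [295.2 310.6] 0.61
test_meter top [297.4 178. ] 0.63
    test_meter [ 0.7517 -0.126  -0.0046] err [np.float64(2.2), np.float64(1.5)]
wash_bottle scene [224.9 217.4] 0.87
wash_bottle top [400.8 267.3] 0.76
    wash_bottle [ 0.4942 -0.3548 -0.0009] err [np.float64(2.2), np.float64(2.0)]
wire_reel scene [228.8 202.5] 0.66
```

View pics/all0.png

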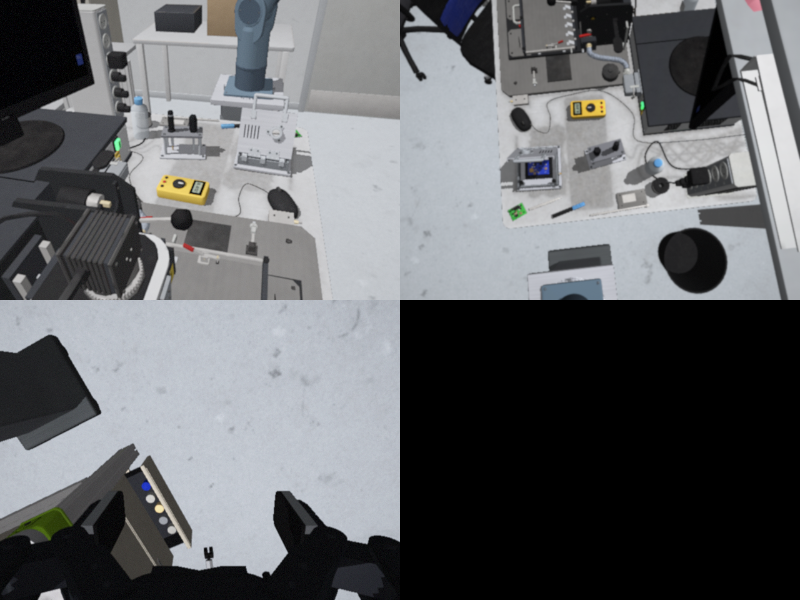

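The scene view shows the fixture with its raised guard, with the rack to its right. The triangulation puts the pull bar at about (0.528, 0.083, 0.213), a guard angle of about 1.14. I'll move over the fixture with the fingers shut, so I can push the bar down from above.

Emit:
apply_moves(increments=[0, 0, 0, -3, 0, 0, -1, -1, -7, 0, 0, -4, -3.5, -8.6, -0.1, 0, -8, -7, -8.6, -0.2, 0, -12, -10.4, -8.6, -0.3, 0, -16, -13.8, -8.6, -0.4, 0, -20, -17.2, -8.6, -0.45, 0, -24, -20.7, -8.6, -0.45, 0, -28, -24.1, -8.6, -0.45, 0, -32, -27.6, -8.6, -0.45, 0, -35, -30.2, -8.6, -0.45, 0, -37, -32, -8.6, -0.45])

```text
time: 3.0
position: [0.4778, 0.1322, 0.3317]
eef_rot: [[-1.0, 0.004, 0.001], [0.004, 1.0, -0.0], [-0.001, -0.0, -1.0]]
contact_force: [1.2, 0.7, -0.4]
grip_width: -0.0002
gripper_force: 0.0
```

```bash
cat > b.py <<'E'
from h import *
import sys
np.set_printoptions(precision=4,suppress=True)
def run(tag,labels,names=('scene','top','wrist')):
    s=read_state(); print(s['time'],s['position'],s['eef_rot'][:2],s['contact_force'])
    C={n:shot(n) for n in names}
    if 'wrist' in C: print(np.array(C['wrist']['T_tool_cam']))
    for l in labels:
        M={}
        for n,c in C.items():
            r=mark_of(l,c)
            if r: M[n]=np.array(r[0]['at']); print(l,n,M[n].round(1),round(r[0]['p'],2))
        if len(M)>1:
            X=tri([C[n] for n in M],list(M.values()))
            print('   ',X,'err',[np.linalg.norm(proj(C[n],X)-M[n]).round(1) for n in M])
    for n,c in C.items(): cv2.imwrite(f'pics/{n}{tag}.png',c['img'][...,::-1])
    return C
if __name__=='__main__': run(sys.argv[1],sys.argv[2].split(','))
E
python3 b.py 1 pull_bar,hinge_axis,bush_mouth,terminal,fixture,probe,nut_driver
```

```text
3.0 [0.4778 0.1322 0.3317] [[-1.      0.0039  0.0011]
 [ 0.0039  1.     -0.0005]] [ 1.1935  0.6591 -0.4036]
[[-0.0001  0.9613  0.2757  0.0698]
 [ 1.      0.0004 -0.0009 -0.0001]
 [-0.001   0.2757 -0.9613 -0.1293]
 [ 0.      0.      0.      1.    ]]
pull_bar scene [433.5 156.9] 0.57
pull_bar top [204.6 256.9] 0.94
pull_bar wrist [253.7 312.8] 0.87
    [0.5307 0.0843 0.2099] err [np.float64(1.5), np.float64(1.3), np.float64(2.7)]
hinge_axis scene [420.4 249.9] 0.96
hinge_axis top [215.2 238.3] 0.74
    [0.6032 0.0833 0.0518] err [np.float64(2.8), np.float64(2.2)]
bush_mouth scene [442.5 218.2] 0.86
bush_mouth top [199.3 239.2] 0.89
    [0.5892 0.1115 0.1176] err [np.float64(0.9), np.float64(0.7)]
terminal scene [432.4 239.4] 0.73
terminal top [210.2 272. ] 0.57
terminal wrist [303.7 237.1] 0.73
    [0.5291 0.1085 0.0263] err [np.float64(3.2), np.float64(1.1), np.float64(3.9)]
fixture scene [422.6 249.6] 0.58
fixture top [224.  271.3] 0.82
fixture wrist [ 61.6 257.4] 0.26
    [0.535  0.0248 0.0986] err [np.float64(50.1), np.float64(20.9), np.float64(147.3)]
probe scene [274.5 238.6] 0.86
probe top [340.6 243.6] 0.52
    [ 0.567  -0.2149  0.0104] err [np.float64(2.5), np.float64(2.2)]
nut_driver scene [311.1 236.7] 0.72
nut_driver top [315.5 248.3] 0.43
nut_driver wrist [ 82.5 256.9] 0.79
    [ 0.5566 -0.1453  0.0177] err [np.float64(0.7), np.float64(1.3), np.float64(1.9)]
```

View pics/wrist1.png

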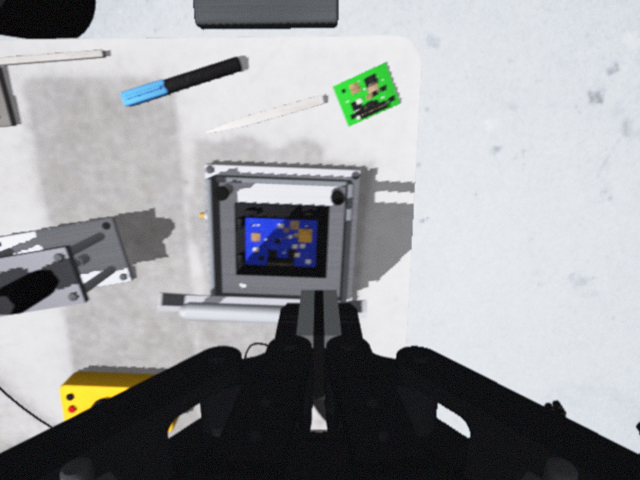

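The wrist view shows the bar at row ~312, columns 160–365, and the terminal near (305, 237). The guard angle is about 1.14 rad and the fixture is almost square to the base. Next I'll hover over the bar.

Emit:
apply_moves(increments=[0, -1.5, -1.5, 2, 0, 0, -3.5, -3.5, 4.5, 0, 0, -4.9, -4.8, 6.5, 0, 0, -4.9, -4.8, 7.2, 0, 0, -4.9, -4.8, 7.2, 0])

```text
time: 4.7
position: [0.5249, 0.0879, 0.2583]
eef_rot: [[-1.0, 0.001, -0.003], [0.001, 1.0, -0.0], [0.003, -0.0, -1.0]]
contact_force: [-0.9, 0.3, 1.0]
grip_width: 0.0001
gripper_force: 0.0
```

Emit:
apply_moves(increments=[0, 0, 0, 1, 0, 0, 0, 0, 2, 0, 0, 0.2, 0, 2.6, 0, 0, 0.93, 0, 3, 0, 0, 1.87, 0, 3.6, 0, 0, 2.77, 0, 4.2, 0, 0, 3.64, 0, 4.8, 0, 0, 4.46, 0, 5.5, 0, 0, 5.25, 0, 6.3, 0])

```text
time: 5.6
position: [0.4704, 0.0904, 0.1967]
eef_rot: [[-1.0, -0.002, -0.004], [-0.002, 1.0, 0.003], [0.004, 0.003, -1.0]]
contact_force: [-3.5, 3.6, 5.7]
grip_width: 0.0002
gripper_force: 2.7
```

```bash
python3 b.py 2 pull_bar,hinge_axis
```

```text
5.6 [0.4704 0.0904 0.1967] [[-1.     -0.002  -0.0039]
 [-0.002   1.      0.0026]] [-3.5004  3.6316  5.6597]
[[-0.0001  0.9612  0.2757  0.0698]
 [ 1.      0.0004 -0.0009 -0.0001]
 [-0.001   0.2757 -0.9612 -0.1293]
 [ 0.      0.      0.      1.    ]]
pull_bar scene [433.3 162.3] 0.59
hinge_axis scene [422.3 250.6] 0.7
hinge_axis top [215.7 240.5] 0.84
    [0.5988 0.0853 0.0471] err [np.float64(1.7), np.float64(1.4)]
```

Emit:
apply_moves(increments=[0, 0.7, 0, 0.8, 0, 0, 1.4, 0, 1.6, 0, 0, 2.05, 0, 2.5, 0, 0, 2.6, 0, 3.4, 0, 0, 3.15, 0, 4.35, 0, 0, 3.6, 0, 5.3, 0, 0, 4.0, 0, 6.3, 0, 0, 4.4, 0, 7.3, 0, 0, 4.6, 0, 8.0, 0, 0, 4.8, 0, 8.6, 0, 0, 4.8, 0, 8.6, 0])

```text
time: 7.15
position: [0.4247, 0.0876, 0.1095]
eef_rot: [[-1.0, 0.001, -0.001], [0.001, 1.0, -0.001], [0.001, -0.001, -1.0]]
contact_force: [-0.5, -0.0, 0.6]
grip_width: -0.0001
gripper_force: 0.0
```

```bash
python3 b.py 3 pull_bar,hinge_axis,bush_mouth
```

```text
7.15 [0.4247 0.0876 0.1095] [[-1.      0.0008 -0.0013]
 [ 0.0008  1.     -0.0007]] [-0.536  -0.0231  0.6037]
[[-0.0001  0.9612  0.2757  0.0698]
 [ 1.      0.0004 -0.0009 -0.0001]
 [-0.001   0.2757 -0.9612 -0.1293]
 [ 0.      0.      0.      1.    ]]
pull_bar scene [430.2 191.8] 0.71
hinge_axis scene [423.8 251.1] 0.87
hinge_axis top [216.1 240.1] 0.75
    [0.5997 0.0863 0.0466] err [np.float64(0.7), np.float64(0.6)]
bush_mouth scene [439.3 223.2] 0.96
bush_mouth top [205.1 268.5] 0.72
    [0.5303 0.1123 0.0678] err [np.float64(1.0), np.float64(0.8)]
```

View pics/wrist3.png

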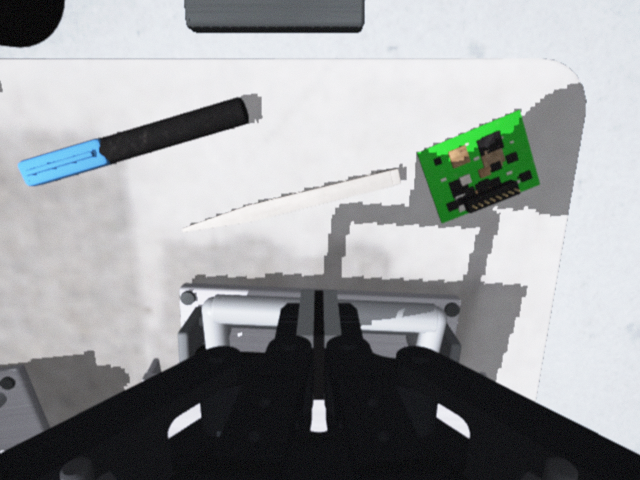

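The bar is at row ~312, with the fingertips on it. I'll continue gently down to the stop.

Emit:
apply_moves(increments=[0, 0.1, 0, 0.7, 0, 0, 0.15, 0, 1.4, 0, 0, 0.2, 0, 2.0, 0, 0, 0.2, 0, 2.6, 0, 0, 0.2, 0, 3.0, 0, 0, 0.2, 0, 3.4, 0, 0, 0.2, 0, 3.7, 0, 0, 0.2, 0, 4.0, 0, 0, 0.2, 0, 4.2, 0, 0, 0.2, 0, 4.2, 0])

```text
time: 8.75
position: [0.4234, 0.0878, 0.0708]
eef_rot: [[-1.0, 0.001, -0.0], [0.001, 1.0, 0.001], [0.0, 0.001, -1.0]]
contact_force: [-12.5, -2.5, 50.2]
grip_width: 0.0
gripper_force: 25.2
```

The guard is on its stop, with 50 N measured there. I'll lift off and look at the bush from above.

Emit:
apply_moves(increments=[0, 0, 0, -3, 0, 0, 0, 0, -7, 0, 0, -2, 1, -11, 0, 0, -4, 2, -15, 0, 0, -6, 2.5, -18, 0, 0, -8, 2.5, -20, 0, 0, -8, 2.5, -21, 0, 0, -8, 2.5, -21, 0, 0, -8, 2.5, -21, 0])

```text
time: 9.65
position: [0.5019, 0.1125, 0.2771]
eef_rot: [[-1.0, 0.001, -0.002], [0.001, 1.0, -0.001], [0.002, -0.001, -1.0]]
contact_force: [-0.1, -0.3, -0.6]
grip_width: 0.0
gripper_force: 0.0
```

```bash
python3 b.py 4 pull_bar,bush_mouth,hinge_axis,probe,tool_rack,nut_driver
```

```text
9.65 [0.5019 0.1125 0.2771] [[-1.      0.0008 -0.0022]
 [ 0.0008  1.     -0.0005]] [-0.1129 -0.3362 -0.5839]
[[-0.0001  0.9612  0.2757  0.0698]
 [ 1.      0.0004 -0.0009 -0.0001]
 [-0.001   0.2757 -0.9612 -0.1293]
 [ 0.      0.      0.      1.    ]]
pull_bar scene [425.9 204.5] 0.68
pull_bar top [220.5 314.1] 0.83
pull_bar wrist [293.  118.6] 0.97
    [0.4251 0.0885 0.0436] err [np.float64(2.0), np.float64(1.0), np.float64(3.2)]
bush_mouth scene [440.7 228.8] 0.92
bush_mouth top [206.5 271.6] 0.75
bush_mouth wrist [316.7 240.9] 0.69
    [0.5292 0.1134 0.0546] err [np.float64(0.9), np.float64(1.8), np.float64(4.9)]
hinge_axis scene [437.  226.2] 0.68
hinge_axis top [217.2 238.6] 0.89
hinge_axis wrist [286.5 314.2] 0.97
    [0.5887 0.0883 0.0959] err [np.float64(8.1), np.float64(5.3), np.float64(4.6)]
probe scene [275.4 239.1] 0.82
probe top [329.3 248.9] 0.54
    [ 0.5614 -0.1999  0.0065] err [np.float64(9.3), np.float64(8.0)]
tool_rack scene [288.5 242.6] 0.93
tool_rack top [206.6 270.7] 0.71
tool_rack wrist [292.2 229.5] 0.59
    [0.5562 0.008  0.0417] err [np.float64(96.8), np.float64(47.3), np.float64(89.0)]
nut_driver scene [309.7 240.7] 0.66
nut_driver top [315.3 249.2] 0.62
nut_driver wrist [ 65.1 251.4] 0.57
    [ 0.558  -0.1472  0.0095] err [np.float64(0.4), np.float64(0.4), np.float64(1.9)]
```

View pics/wrist4.png

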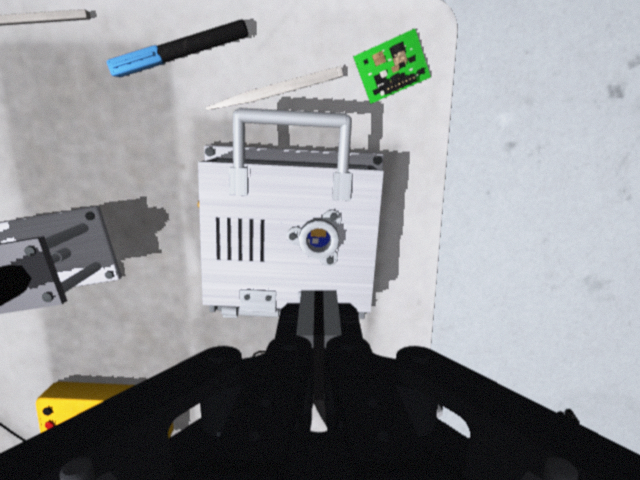

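The guard lies flat. The bush ring is around (319, 238), with the brass terminal visible through its bore.

```bash
cat > c.py <<'E'
from h import *
np.set_printoptions(precision=4,suppress=True)
def circ(c,X,rr,tol=25):
    """ellipse-ish circle fit around expected X"""
    g=cv2.medianBlur(cv2.cvtColor(c['img'],cv2.COLOR_RGB2GRAY),3)
    u=proj(c,X); x0,y0=int(u[0])-45,int(u[1])-45; k=4
    w=cv2.resize(g[y0:y0+90,x0:x0+90],None,fx=k,fy=k,interpolation=cv2.INTER_CUBIC)
    h=cv2.HoughCircles(w,cv2.HOUGH_GRADIENT,1.5,20,param1=120,param2=25,minRadius=int(rr[0]*k),maxRadius=int(rr[1]*k))
    return [] if h is None else [(np.array([a/k+x0,b/k+y0]).round(1),(r/k).round(1)) for a,b,r in h[0][:4]],w
if __name__=='__main__':
    c=shot('wrist')
    h,w=circ(c,[.528,.1125,.066],(10,26)); cv2.imwrite('pics/bush.png',w)
    K,R,t=cam(c); print('f',K[0,0],'depth',(R@[.528,.1125,.066]+t)[2])
    for u,r in h: print(u,r,at_z(c,u,.066))
E
python3 c.py
```

```text
f 403.06947474283584 depth 0.35445074923299646
[317.9 237.7] 12.4 [0.5295 0.1126 0.066 ]
[323.6 228.7] 22.0 [0.5213 0.1176 0.066 ]
[317.9 232.1] 17.4 [0.5244 0.1126 0.066 ]
[315.7 242.2] 24.1 [0.5336 0.1107 0.066 ]
```

View pics/bush.png

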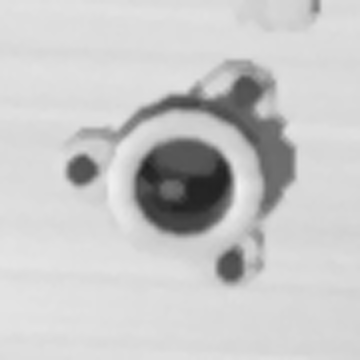

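The bush mouth is at about (0.5295, 0.1126): circle radius 12.4 px, which is 11 mm as expected. Moving on to look at the probe.

Emit:
apply_moves(increments=[0.4, 0, -2, -2, 0, 0.4, -1, -6, -2.3, 0, 0.4, -1.5, -10, -2.3, 0, 0.4, -2, -14, -2.3, 0, 0.4, -2.5, -18, -2.3, 0, 0.4, -3, -22, -2.3, 0, 0.4, -3.5, -26, -2.3, 0, 0.4, -4, -29.5, -2.3, 0, 0.4, -4.8, -31.8, -2.3, 0, 0.4, -4.8, -32.8, -2.3, 0, 0.4, -4.8, -32.8, -2.3, 0, 0.4, -4.8, -32.8, -2.3, 0])

```text
time: 11.95
position: [0.551, -0.2137, 0.3011]
eef_rot: [[-1.0, -0.001, -0.0], [-0.001, 1.0, 0.001], [0.0, 0.001, -1.0]]
contact_force: [0.7, 0.9, -0.0]
grip_width: 0.0343
gripper_force: 0.0
```

```bash
python3 b.py 5 probe,nut_driver,tool_rack; python3 - <<'E'
from h import *
print(read_state()['grip_width'])
E
```

```text
11.95 [ 0.551  -0.2137  0.3011] [[-1.     -0.0005 -0.0004]
 [-0.0005  1.      0.0011]] [ 0.6765  0.8949 -0.0187]
[[-0.0001  0.9612  0.2757  0.0698]
 [ 1.      0.0004 -0.0009 -0.0001]
 [-0.001   0.2757 -0.9612 -0.1293]
 [ 0.      0.      0.      1.    ]]
probe scene [274.9 238.8] 0.97
probe top [401.3 267.2] 0.65
probe wrist [323.7 209.2] 0.57
    [ 0.531  -0.2617  0.0057] err [np.float64(17.2), np.float64(39.8), np.float64(63.1)]
nut_driver scene [306.6 238.6] 0.94
nut_driver wrist [382.4 195.6] 0.87
    [ 0.5543 -0.1497  0.0118] err [np.float64(2.1), np.float64(4.2)]
tool_rack scene [289.7 244.1] 0.67
tool_rack top [211.8 270.7] 0.53
tool_rack wrist [350.7 201.4] 0.62
    [ 0.5593 -0.0867  0.0443] err [np.float64(50.3), np.float64(81.7), np.float64(97.1)]
0.034269996738666327
```

View pics/wrist5.png

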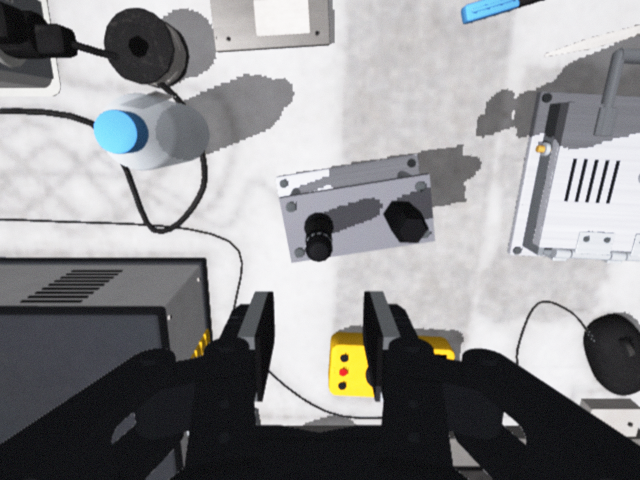

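The probe's handle top is at about (319, 247) and its flange at about (320, 222). The nut driver is at (406, 220) and the bottle is well to the left.

```bash
python3 - <<'E'
from h import *
np.set_printoptions(precision=4,suppress=True)
c=shot('wrist'); g=cv2.cvtColor(c['img'],cv2.COLOR_RGB2GRAY)
m=(g<45).astype(np.uint8); m[:, :285]=0; m[:,355:]=0; m[:195]=0; m[270:]=0
n,l,st,ce=cv2.connectedComponentsWithStats(m); i=1+np.argmax(st[1:,4]); print(st[i])
ys,xs=np.where(l==i)
for y in range(ys.min(),ys.max()+1,4): x=xs[ys==y]; print(y,x.min(),x.max())
print('top',at_z(c,(319,247),.16),'mark',at_z(c,(323.7,209.2),.01))
for p in ([.567,-.215,.16],[.567,-.215,.094],[.567,-.215,.01]): print(p,proj(c,p))
s=shot('scene');t=shot('top')
for n_,q in(('scene',s),('top',t)):
  r=mark_of('probe',q); print(n_,[(np.round(a['at'],1),round(a['p'],2),at_z(q,a['at'],.01)) for a in r[:3]])
E
```

```text
[ 308  213   28   48 1017]
213 321 321
217 311 331
221 309 334
225 308 334
229 308 335
233 309 333
237 312 333
241 311 332
245 310 333
249 309 333
253 310 332
257 313 329
top [ 0.5641 -0.2146  0.16  ] mark [ 0.568  -0.2093  0.01  ]
[0.567, -0.215, 0.16] [318.4938 250.9844]
[0.567, -0.215, 0.094] [318.399  227.8326]
[0.567, -0.215, 0.01] [318.319  208.2934]
scene [(array([277.9, 241.5]), 0.87, array([ 0.5754, -0.2107,  0.01  ]))]
top []
```

Emit:
apply_moves(increments=[0.4, -1.5, 0.1, 1, 0, 0.4, -1.5, 0.1, 4, 0, 0.4, -1.5, 0.1, 8, 0, 0.4, -1.5, 0.1, 11, 0, 0.4, -1.5, 0.1, 13, 0, 0.4, -1.5, 0.1, 15, 0, 0.4, -1.5, 0.1, 17, 0, 0.4, -1.5, 0.1, 18, 0, 0.4, -1.5, 0.1, 18, 0, 0.4, -1.5, 0.1, 18, 0])

```text
time: 13.8
position: [0.5665, -0.2145, 0.122]
eef_rot: [[-1.0, 0.001, 0.001], [0.001, 1.0, -0.0], [-0.001, -0.0, -1.0]]
contact_force: [0.2, 0.4, 0.2]
grip_width: 0.0341
gripper_force: 0.0
```

Emit:
apply_moves(increments=[0.2, 0, 0, 0, 0, 0.1, 0, 0, 0, 0, 0, 0, 0, 0, 0, 0, 0, 0, 0, 0, 0, 0, 0, 0, 0, 0, 0, 0, 0, 0], newtons=60)

```text
time: 14.4
position: [0.5669, -0.2146, 0.1225]
eef_rot: [[-1.0, 0.001, 0.002], [0.001, 1.0, -0.001], [-0.002, -0.001, -1.0]]
contact_force: [-0.2, -0.3, 6.7]
grip_width: 0.0182
gripper_force: 58.6
```

Emit:
apply_moves(increments=[0, 0, 0, -1, 0, 0, 0, 0, -3, 0, 0, 0, 0, -6, 0, 0, 0, 0, -9, 0, 0, 0, 0, -12, 0, 0, 0, 0, -14.5, 0, 0, 0, 0, -16, 0, 0, 0, 0, -17, 0, 0, 0, 0, -17, 0])

```text
time: 15.3
position: [0.5665, -0.2144, 0.2927]
eef_rot: [[-1.0, 0.001, 0.002], [0.001, 1.0, -0.0], [-0.002, -0.0, -1.0]]
contact_force: [0.4, 0.2, -1.2]
grip_width: 0.0187
gripper_force: 58.8
```

Emit:
apply_moves(increments=[0, 0.1, 1, 0, 0, 0, 0.4, 3, 0, 0, 0, 0.8, 6, 0, 0, 0, 1.2, 10, 0, 0, 0, 1.6, 14, 0, 0, 0, 2, 18, 0, 0, 0, 2.5, 22, 0, 0, 0, 3, 26, 0, 0, 0, 3.4, 29, 0, 0, 0, 3.7, 31.5, 0, 0, 0, 3.7, 32.7, 0, 0, 0, 3.7, 32.7, 0, 0])

```text
time: 16.5
position: [0.5285, 0.1147, 0.2904]
eef_rot: [[-1.0, -0.003, -0.002], [-0.003, 1.0, 0.0], [0.002, 0.0, -1.0]]
contact_force: [0.3, -0.0, -2.0]
grip_width: 0.0185
gripper_force: 58.7
```

```bash
python3 b.py 6 probe_tip,bush_mouth,probe; python3 - <<'E'
from h import *
print(read_state()['grip_width'], read_state()['gripper_force'])
E
```

```text
16.5 [0.5285 0.1147 0.2904] [[-1.     -0.0027 -0.0016]
 [-0.0027  1.      0.0001]] [ 0.2504 -0.0466 -1.9865]
[[-0.0001  0.9612  0.2757  0.0698]
 [ 1.      0.0004 -0.0009 -0.0001]
 [-0.001   0.2757 -0.9612 -0.1293]
 [ 0.      0.      0.      1.    ]]
probe_tip scene [446.6 177.8] 0.37
probe_tip wrist [320.5 239.4] 0.53
    [0.5309 0.1116 0.1691] err [np.float64(0.6), np.float64(1.8)]
bush_mouth scene [436.9 227.7] 0.8
bush_mouth top [208.3 271. ] 0.87
bush_mouth wrist [320.7 204.8] 0.76
    [0.5281 0.1102 0.0546] err [np.float64(1.5), np.float64(0.9), np.float64(4.4)]
probe scene [428.6 202.7] 0.69
probe wrist [323.8 245.1] 0.79
    [0.5482 0.0996 0.1225] err [np.float64(8.7), np.float64(20.7)]
0.018827068746845647 58.762032240629196
```

View pics/wrist6.png

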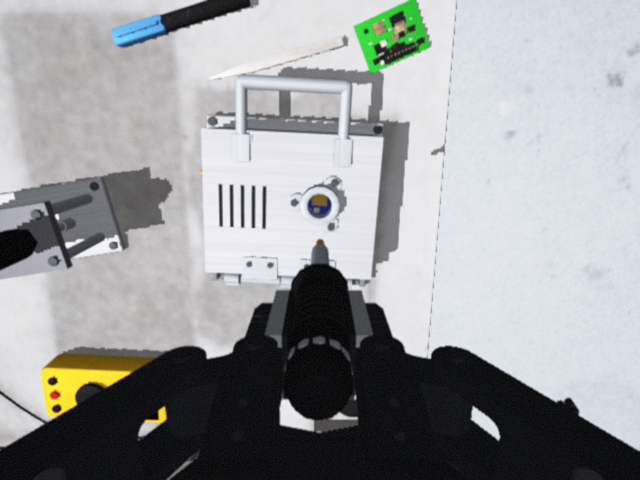

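The probe is held, with its tip at (320, 240) and the bush at (320, 204). Next I'll work out the tip-to-bush offset from the same picture.

```bash
cat > d.py <<'E'
from c import *
import sys
zt=float(sys.argv[1])
c=shot('wrist'); s=c['state']; print(s['time'],s['position'],s['contact_force'])
h,w=circ(c,[.5295,.1126,.066],(10,20))
for u,r in h[:2]: print('bush',u,r,at_z(c,u,.066))
for l in('probe_tip','terminal'):
  r=mark_of(l,c)
  if r: print(l,np.round(r[0]['at'],1),r[0]['p'],at_z(c,r[0]['at'],zt if l=='probe_tip' else .03))
# brass tip pixels
u=proj(c,[s['position'][0],s['position'][1],zt]).astype(int); x0,y0=u-45
b=cv2.resize(c['img'][y0:y0+90,x0:x0+90],None,fx=6,fy=6,interpolation=cv2.INTER_CUBIC)
print('origin crop',x0,y0); cv2.imwrite(f'pics/tip{int(s["time"]*100)}.png',b[...,::-1])
for n in('scene',):
  q=shot(n)
  for l in('probe_tip','bush_mouth'):
    r=mark_of(l,q)
    if r: print(n,l,np.round(r[0]['at'],1),round(r[0]['p'],2),at_z(q,r[0]['at'],zt if l=='probe_tip' else .066))
E
python3 d.py 0.178; ls pics
```

```text
17.1 [0.5293 0.1126 0.2913] [-0.795  -0.2183 -0.9866]
bush [318.2 205.6] 12.3 [0.5293 0.1127 0.066 ]
bush [317.4 199.9] 16.5 [0.5242 0.112  0.066 ]
probe_tip [ 45.4 222.8] 0.57 [ 0.5178 -0.0561  0.178 ]
terminal [315.4 197.3] 0.92 [0.5282 0.1099 0.03  ]
origin crop 273 195
scene probe_tip [444.8 174.6] 0.6 [0.5358 0.106  0.178 ]
scene bush_mouth [437.2 227. ] 0.71 [0.5425 0.1067 0.066 ]
all0.png
bush.png
scene0.png
scene1.png
scene2.png
scene3.png
scene4.png
scene5.png
scene6.png
tip1710.png
top0.png
top1.png
top2.png
top3.png
top4.png
top5.png
top6.png
wrist0.png
wrist1.png
wrist2.png
wrist3.png
wrist4.png
wrist5.png
wrist6.png
```

Emit:
apply_moves(increments=[0, 0, 0, 1, 0, 0, 0, 0, 3, 0, 0, 0, 0, 5, 0, 0, 0, 0, 7, 0, 0, 0, 0, 8.5, 0, 0, 0, 0, 9.3, 0, 0, 0, 0, 9.6, 0, 0, 0, 0, 9.6, 0, 0, 0, 0, 9.6, 0])

```text
time: 18.3
position: [0.5298, 0.1129, 0.1959]
eef_rot: [[-1.0, 0.001, 0.001], [0.001, 1.0, 0.0], [-0.001, 0.0, -1.0]]
contact_force: [-0.2, 0.2, -1.1]
grip_width: 0.0187
gripper_force: 58.8
```

```bash
python3 d.py 0.083; ls pics/tip*
```

```text
18.3 [0.5298 0.1129 0.1959] [-0.2283  0.1918 -1.1406]
bush [317.9 232.2] 16.4 [0.5292 0.1128 0.066 ]
bush [314.9 226.9] 19.8 [0.5256 0.1108 0.066 ]
probe_tip [320.7 240.8] 0.61 [0.5302 0.1145 0.083 ]
terminal [319.9 221.6] 0.75 [0.5306 0.1143 0.03  ]
origin crop 273 195
scene probe_tip [441.4 220.4] 0.4 [0.5437 0.1125 0.083 ]
scene bush_mouth [438.3 226.8] 0.71 [0.5414 0.1088 0.066 ]
pics/tip1710.png
pics/tip1830.png
```

View pics/tip1830.png

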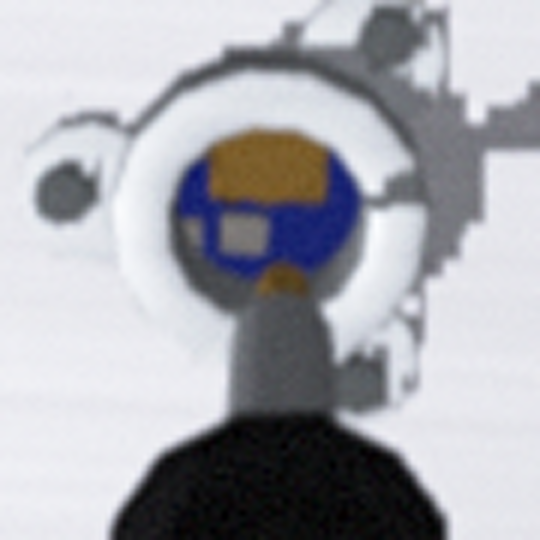

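The stem and tip are in the lower part of the bore view, with the tip at about (320, 241). It sits about 1.3 mm too far in +y and 0.8 mm in +x of the bush axis. I'll correct that, then lower the probe.

Emit:
apply_moves(increments=[0, 0.07, -0.12, 0, 0, 0, 0.07, -0.12, 0, 0, 0, 0.07, -0.12, 0.4, 0, 0, 0.07, -0.12, 1, 0, 0, 0.07, -0.12, 1.7, 0, 0, 0.07, -0.12, 2.4, 0, 0, 0.07, -0.12, 2.8, 0, 0, 0.07, -0.12, 3, 0, 0, 0.07, -0.12, 3, 0])

```text
time: 19.5
position: [0.5285, 0.1115, 0.165]
eef_rot: [[-1.0, 0.001, -0.001], [0.001, 1.0, -0.0], [0.001, -0.0, -1.0]]
contact_force: [0.1, -0.9, -0.7]
grip_width: 0.0188
gripper_force: 58.8
```

```bash
python3 d.py 0.053; ls pics/tip*
```

```text
19.5 [0.5285 0.1115 0.165 ] [ 0.0819 -0.8682 -0.6675]
bush [319.8 247.8] 18.6 [0.5289 0.1125 0.066 ]
bush [316.4 231.7] 17.3 [0.5191 0.1105 0.066 ]
probe_tip [322.5 242.1] 0.51 [0.5292 0.1142 0.053 ]
terminal [322.9 231.3] 0.56 [0.5283 0.1147 0.03  ]
origin crop 273 195
scene bush_mouth [437.5 228.3] 0.69 [0.5469 0.1073 0.066 ]
pics/tip1710.png
pics/tip1830.png
pics/tip1950.png
```

View pics/tip1950.png

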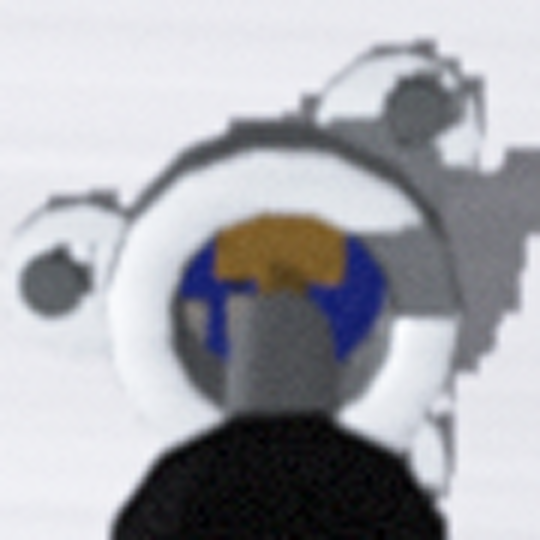

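The stem is centred in the bore to within about 0.7 mm, so I'll continue down to the terminal.

Emit:
apply_moves(increments=[0, 0, -0.03, 0.4, 0, 0, 0, -0.03, 0.8, 0, 0, 0, -0.03, 1.2, 0, 0, 0, -0.03, 1.6, 0, 0, 0, -0.03, 1.9, 0, 0, 0, -0.03, 2.1, 0, 0, 0, -0.03, 2.1, 0, 0, 0, -0.03, 2.1, 0])

```text
time: 20.6
position: [0.5287, 0.1113, 0.1443]
eef_rot: [[-1.0, 0.001, 0.0], [0.001, 1.0, -0.0], [-0.0, -0.0, -1.0]]
contact_force: [0.7, 0.5, -1.0]
grip_width: 0.0185
gripper_force: 58.8
```

Emit:
apply_moves(increments=[0, 0, 0, 0.2, 0, 0, 0, 0, 0.4, 0, 0, 0, 0, 0.55, 0, 0, 0, 0, 0.65, 0, 0, 0, 0, 0.65, 0, 0, 0, 0, 0.65, 0, 0, 0, 0, 0.65, 0])

```text
time: 21.3
position: [0.5288, 0.1113, 0.138]
eef_rot: [[-1.0, 0.001, 0.0], [0.001, 1.0, 0.0], [-0.0, 0.0, -1.0]]
contact_force: [-1.1, -0.1, 1.1]
grip_width: 0.0186
gripper_force: 59.0
```

```bash
python3 - <<'E'
from h import *
F=[];P=[]
for i in range(8):
    c=shot('wrist'); F.append(c['state']['contact_force']); P.append(c['state']['position'])
print(np.mean(F,0),np.std(F,0),np.mean(P,0),np.std(P,0))
g=capture('scene')['img']; 
u0=c['img'][200:290,273:363]; a=cv2.resize(u0,(400,400),interpolation=cv2.INTER_CUBIC)
b=cv2.resize(g[150:270,380:500],(400,400),interpolation=cv2.INTER_CUBIC)
cv2.imwrite('pics/fin.png',np.hstack([a,b])[...,::-1])
E
```

```text
[0.27310868 0.37159839 1.42608552] [0.67550057 0.46369783 0.30422199] [0.52877865 0.11134823 0.13791366] [2.46734243e-05 1.35612370e-05 2.78202215e-05]
```

View pics/fin.png

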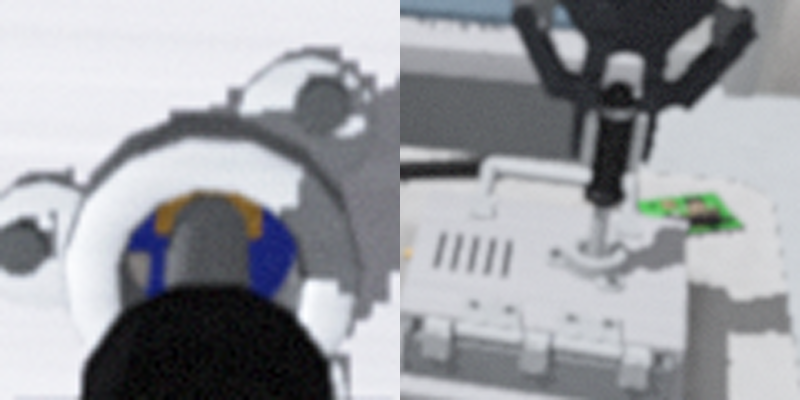

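The stem is centred in the bore over the brass terminal. Force and height both put the spring 4–4.6 mm in, and the guard is down, so I'm handing in.

```bash
python3 -c "
from rig import *
print(sign_off())"
```

```text
the job is handed in; nothing more can be done
None
```

The job is handed in at about 22 s: the guard is down on its stop, and the probe is held upright and centred in the bush to about 1 mm, its tip on the terminal with the spring pressed in about 4–4.6 mm (estimated from force and height); the hand-in call returned no verdict.

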